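Lay the packing block down against the bench stop

TASK

The pine packing block stands on end on the bench and is wanted as a flat support. Tip it over towards the steel bench stop by pushing on it, so that it lies flat on the bench, then push it along until its end sits square and flush against the side of the stop. Only push: do not grip or lift the block, and leave the vee block and the brush where they are.

Things in the scene. Friction and masses are not known exactly. Their poses are not given: they have to be found in the camera images.
- pine_block_centre (a point): Centre of a pine packing block, 130 x 72 x 48 mm, about 0.25 kg, loose. Axes: x along its 130 mm, y its 72 mm, z its 48 mm. It starts standing on its 72 x 48 end: x up, z level, near world -y, y near world -x, centre 65 mm above the bench (24 mm when it lies flat). Tipped to world +y its z ends up, to world -y down. Leaned more than 20 degrees about its 72 mm bottom edge it falls by itself.
- bench_stop: Straight steel bar screwed to the bench, fixed, 200 mm long, 24 wide, 25 high, two screw heads 5 mm high on top, both sides alike. Origin: centre of its underside; x along it (near world x), y across: side faces at y = +12 and -12 mm. It lies left (+y) or right (-y) of the block, with room for the tipped block to lie flat before it; flush, the block's centre is 77 mm from its centre line.
- vee_block: Grey steel vee block, 57 x 56 x 34 mm, loose, origin at the centre of its underside; it stands on the side of the pine block where the stop is not. Leave it alone.
- brass_brush: Brass wire brush with a wooden back, 74 x 133 x 35 mm, lying farther back, loose; origin at the centre of its underside. Leave it alone.
Not all that is in view belongs to the job. Leave any black look-alike of the part that bears pine_block_centre alone.

How it is judged:
By the outcome, as a careful person would: the job done as asked, in the order asked, and still so for the second after the job is handed in, with the robot touching nothing.
It also fails if it takes over 43 s, if anything falls off the work surface, if the arm or the gripper's body presses on something with over 40 N, if the wrist force passes 120 N, or if a joint passes its speed limit or range.

ROBOT

A 6-joint arm with a two-finger parallel gripper is mounted at the origin on a cart in front of the work surface, level with it; the furniture and walls round the work are solid. World frame = base frame: x ahead of the robot, y to its left, z up, the work surface at z = 0. Lengths are in m, angles in rad, forces in N, time in s.
With the tool pointing down it reaches from about 0.3 to 0.875 m from the base axis. Payload 6.4 kg.
Tool frame: the origin (TCP) lies midway between the tips of the shut fingers; the grasp point (between the pads) lies 19 mm behind it; z points along the fingers, y is the direction in which the jaws open and shut (so a half turn about z gives the same grasp; the last joint's range is limited). The gripper opens to 85 mm and grips with 20 to 120 N. Pads are 22 mm wide; open, the fingers measure 114 mm over their backs; the gripper's body (76 mm by 85 mm) begins 54 mm behind the grasp point. The pads swing forward as they close: fully open they stand 13 mm farther back than shut.
Start: joints at [1.062, 0.181, 1.607, -0, 1.354, -0.206], TCP at [0.171, 0.549, 0.231] pointing down, gripper open.
Joint ranges: [-2.99, 2.99], [-0.89, 2.07], [0.3, 2.58], [-1.14, 4.28], [0, 2.63], [-3.12, 3.12]. Speed limits (rad/s): [2.57, 2.57, 3.01, 3.14, 3.14, 3.14].

INTERFACE

Orientations are given as a unit quaternion [w, x, y, z].
In Python, from bench import get_obs, camera, hand_in gives the robot as it stands.
- The arm moves only by the tool drive_tool, never from a script. Its argument "deltas" is a list of rows, each a list of 2 entries, a list of its own where there are three numbers: the shift along the world's x, y, z in m, then the turn about the world's z in rad. A call has 1 to 10 rows; each row shifts and turns the pose as measured when the row begins; what a row does not reach is not made up. A row lasts 1/10 s, in which the tool goes at most 50 mm and 8.59 degrees, less where a joint would pass 70% of its speed; a pose out of reach is approached as far as the arm can. A call is refused whole if a number of a shift passes 0.05 or a number of a turn 0.15, either way. A call with a gripper value outside its range is refused whole. "gripper" is the opening, from 0 (shut) to 1 (fully open), set as the call begins (left out, the last holds). The fingers move at their own pace and stop on an object; the grip force is fixed at half the most. Time passes only in rows, so rows that do not move let the fingers close. It gives the time, the measured TCP pose, the force and the opening at its end, in the units of the state.
- get_obs(): the state, without advancing time (a new reading comes with each control period).
- camera(name): name is "scene" or "top"; returns a dict with "frame" (480x640x3 uint8, red, green, blue), "fx", "fy", "cx", "cy" (pixels), "eye" and "attitude" of the camera in the world. Camera axes: x right, y down, z forward; pixel columns grow to the right and rows downward; lengths in m; the calibration is good to about 2 mm. A picture is of the moment at which its call begins. There is no depth.
- hand_in(): hands the job in, once; it reports no verdict.
The state is a dict: "time_s": time; "q": joint angles; "dq": joint speeds; "joint_efforts": joint torques, N m; "eef_pos": TCP position; "eef_rot": TCP orientation; "wrist_force": force on the tool from outside, world axes, zero at the start; "torque": the same for the moment, N m; "opening": opening from 0.0 (shut) to 1.0 (fully open).
Only numpy, scipy, OpenCV 4.12 (cv2) and the standard library are available. Lean on these libraries where they do the work, as an engineer would, in place of code of your own. Each camera call takes 0.05 s, during which the arm holds its last target.

## Working session

There is one attempt and no reset: what is moved stays moved. The work goes in short steps, Python scripts to look and compute and a tool call to move; the robot and the scene stay as the last step left them, time stands still between calls to the robot, and variables do not carry over. Pictures are saved under pics/ and viewed, and the job is handed in when it is done.

Besides the shell and the picture viewer there is one more tool, called after ">>>" by a JSON object that holds its "op" and its "data", one argument or row to a line. drive_tool: Moves the arm, as the interface text tells. Its arguments: {"type":"object","properties":{"deltas":{"type":"array","items":{"type":"array"}},"gripper":{"type":"number"}},"required":["deltas"]}

```bash
mkdir -p pics
cat > h.py <<'E'
import numpy as np,cv2,json
from bench import get_obs,camera,hand_in
from scipy.spatial.transform import Rotation as R
def snap(n,f):
    c=camera(n); cv2.imwrite(f,c["frame"][:,:,::-1]); d={k:np.array(c[k]).tolist() for k in c if k!="frame"}
    json.dump(d,open(f+".json","w")); return c
def rot(c):
    a=np.array(c["attitude"],float)
    return a if a.shape==(3,3) else R.from_quat(a,scalar_first=True).as_matrix()
def w(c,u,v,z):
    d=rot(c)@np.array([(u-c["cx"])/c["fx"],(v-c["cy"])/c["fy"],1]); e=np.array(c["eye"]); return e+d*(z-e[2])/d[2]
def px(c,p):
    q=rot(c).T@(np.array(p)-np.array(c["eye"])); return c["fx"]*q[0]/q[2]+c["cx"],c["fy"]*q[1]/q[2]+c["cy"]
E
python3 - <<'E'
from h import *
for n in("scene","top"):
    c=snap(n,f"pics/{n}0.png"); print({k:c[k] for k in c if k!="frame"})
print(get_obs())
E
```

```text
{'fx': 523.6493349725896, 'fy': 523.6493349725896, 'cx': 317.5354130914558, 'cy': 235.50469285127738, 'eye': array([ 0.12937324, -0.37427855,  0.84849533]), 'attitude': array([-0.32318462,  0.87836237, -0.33218547,  0.11697886])}
{'fx': 595.1749736317031, 'fy': 595.1749736317031, 'cx': 325.30560097299946, 'cy': 229.65261366827366, 'eye': array([0.46613696, 0.08407949, 1.24103787]), 'attitude': array([ 0.03187   , -0.70294733,  0.70969929, -0.03429676])}
{'time_s': 0.1, 'q': array([ 1.06169529e+00,  1.81431062e-01,  1.60789283e+00, -2.13032537e-05,
        1.35380110e+00, -2.06265860e-01]), 'dq': array([ 0.00169492, -0.000805  , -0.00407812, -0.001111  , -0.00012385,
        0.00087802]), 'joint_efforts': array([ 6.68732355e-04, -4.45881629e+01, -3.52240241e+01, -2.88469282e-04,
        4.08073174e-03, -4.96433461e-05]), 'eef_pos': array([0.17120915, 0.54840873, 0.23050164]), 'eef_rot': array([-2.58498091e-04,  1.50837331e-01,  9.88558300e-01, -7.21320025e-04]), 'wrist_force': array([-0.46452086,  0.32121908,  0.01794738]), 'torque': array([-0.02669737,  0.06135282,  0.02256859]), 'opening': 1.0001043301652457}
```

```bash
ls . pics
```

```text
.:
h.py
pics

pics:
scene0.png
scene0.png.json
top0.png
top0.png.json
```

View pics/scene0.png

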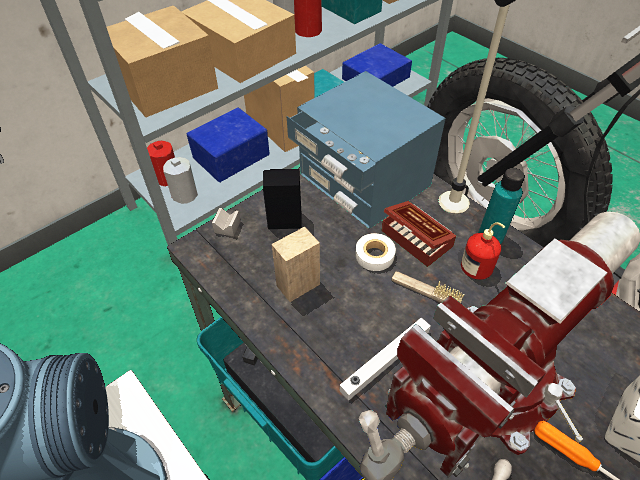

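View pics/top0.png

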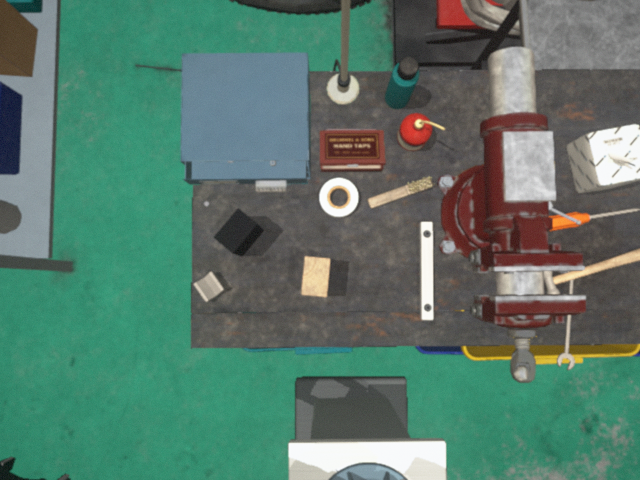

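The stop is right of the block (-y): the pine block is at about (316,277) in top, the stop from (427,222) to (427,320), with the vee block at (209,287) and the black decoy at (238,232). I'll enlarge.

Run:
```python
import cv2
t=cv2.imread("pics/top0.png");s=cv2.imread("pics/scene0.png")
cv2.imwrite("pics/t0c.png",cv2.resize(t[210:330,290:450],None,fx=5,fy=5,interpolation=cv2.INTER_CUBIC))
cv2.imwrite("pics/s0c.png",cv2.resize(s[220:410,260:440],None,fx=3,fy=3,interpolation=cv2.INTER_CUBIC))
```

```text
(no output)
```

View pics/t0c.png

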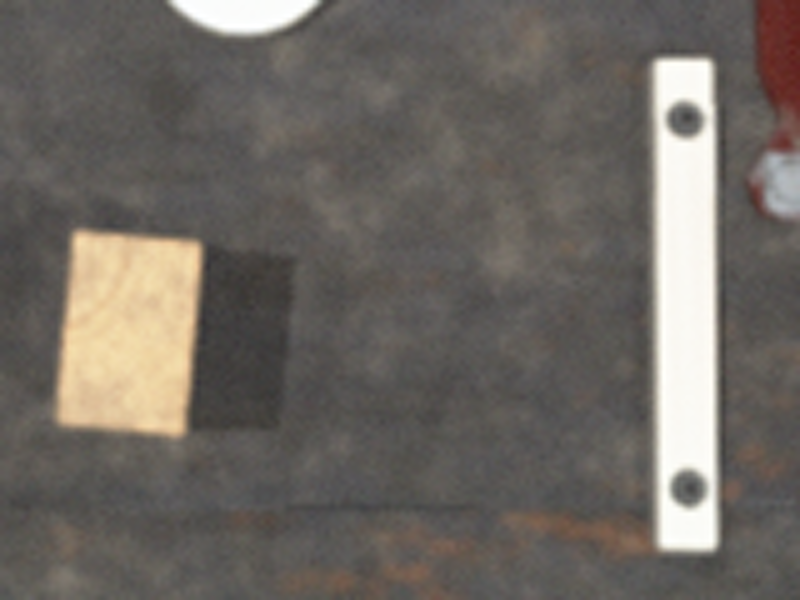

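View pics/s0c.png

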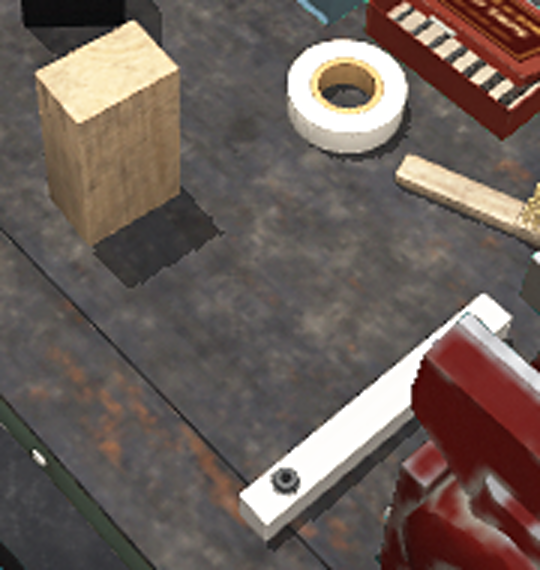

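Run:
```python
from h import *
c=json.load(open("pics/top0.png.json"));s=json.load(open("pics/scene0.png.json"))
f=lambda x,y:(290+(x+.5)/5-.5,210+(y+.5)/5-.5)
g=lambda x,y:(260+(x+.5)/3-.5,220+(y+.5)/3-.5)
B=np.array([w(c,*f(*p),.13) for p in[(74,229),(203,241),(186,437),(56,424)]])
print("block",B.round(4),B.mean(0).round(4))
for i,j in((0,3),(1,2)):
    d=B[i]-B[j];print("ang of 72 edge vs +x deg",np.degrees(np.arctan2(d[1],d[0])),np.linalg.norm(d))
S=np.array([w(c,*f(*p),.025) for p in[(652,58),(714,58),(719,551),(657,551)]])
print("stop",S.round(4),S.mean(0).round(4))
for i,j in((0,3),(1,2)):
    d=S[i]-S[j];print(np.degrees(np.arctan2(d[1],d[0])),np.linalg.norm(d))
Bs=np.array([w(s,*g(*p),.13) for p in[(133,20),(180,68),(84,124),(37,74)]])
print("block scene",Bs.round(4),Bs.mean(0).round(4))
print("bottom corner",w(s,*g(93,248),0), "stop near corner scene",w(s,*g(241,494),.025),w(s,*g(268,526),.025))
for n,p in(("vee",(209,287)),("tape",(339,198)),("brush near",(370,203)),("edge front",(316,348)),("black",(238,232))): print(n,w(c,*p,.03).round(3))
```

```text
block [[0.5225 0.1193 0.13  ]
 [0.5176 0.0711 0.13  ]
 [0.4449 0.0782 0.13  ]
 [0.4502 0.1264 0.13  ]] [0.4838 0.0987 0.13  ]
ang of 72 edge vs +x deg -5.640657649896152 0.07268656474690918
ang of 72 edge vs +x deg -5.556838731365947 0.07300206875242132
stop [[ 0.5959 -0.1155  0.025 ]
 [ 0.5957 -0.141   0.025 ]
 [ 0.3949 -0.1377  0.025 ]
 [ 0.3952 -0.1126  0.025 ]] [ 0.4954 -0.1267  0.025 ]
-0.8302834013227293 0.2007483264866738
-0.9419537812160373 0.20076306471001082
block scene [[0.5207 0.1196 0.13  ]
 [0.5171 0.0723 0.13  ]
 [0.4482 0.0777 0.13  ]
 [0.4509 0.125  0.13  ]] [0.4842 0.0986 0.13  ]
bottom corner [ 4.47251106e-01  7.83012589e-02 -1.11022302e-16] stop near corner scene [ 0.39713332 -0.11388305  0.025     ] [ 0.39563372 -0.13715612  0.025     ]
vee [0.465 0.316 0.03 ]
tape [0.645 0.051 0.03 ]
brush near [ 0.634 -0.013  0.03 ]
edge front [0.342 0.1   0.03 ]
black [0.577 0.258 0.03 ]
```

>>> {"op": "drive_tool", "data": {
  "deltas": [
    [[0.03,-0.035,0],-0.137],
    [[0.03,-0.035,0],-0.137],
    [[0.03,-0.035,0],-0.137],
    [[0.03,-0.035,0],-0.137],
    [[0.03,-0.035,0],-0.137],
    [[0.03,-0.035,0],-0.137],
    [[0.03,-0.035,0],-0.137],
    [[0.03,-0.035,0],-0.137],
    [[0.03,-0.035,0],-0.137],
    [[0,0,0],0]
  ],
  "gripper": 0.4
}}

```text
time_s: 1.1
eef_pos: [0.4454, 0.2193, 0.2271]
eef_rot: [-0.002, 0.711, 0.703, -0.001]
wrist_force: [-1.2, 0.3, -0.4]
opening: 0.402
```

>>> {"op": "drive_tool", "data": {
  "deltas": [
    [[0.025,-0.024,0],-0.05],
    [[0.02,-0.02,0],-0.04],
    [[0,0,-0.04],0],
    [[0,0,-0.04],0],
    [[0,0,-0.03],0],
    [[0,0,0],0]
  ]
}}

```text
time_s: 1.7
eef_pos: [0.4909, 0.1741, 0.1138]
eef_rot: [-0.002, 0.742, 0.67, -0.001]
wrist_force: [0.1, -0.2, -0.5]
opening: 0.396
```

Run:
```python
from h import *
c=snap("scene","pics/s1.png"); o=get_obs(); print(o["eef_pos"],o["eef_rot"],px(c,o["eef_pos"]))
```

```text
[0.49228711 0.17440822 0.11590856] [-1.35503889e-03  7.42107501e-01  6.70279118e-01  7.24430889e-04] (np.float64(273.73838218156595), np.float64(222.4472378478818))
```

View pics/s1.png

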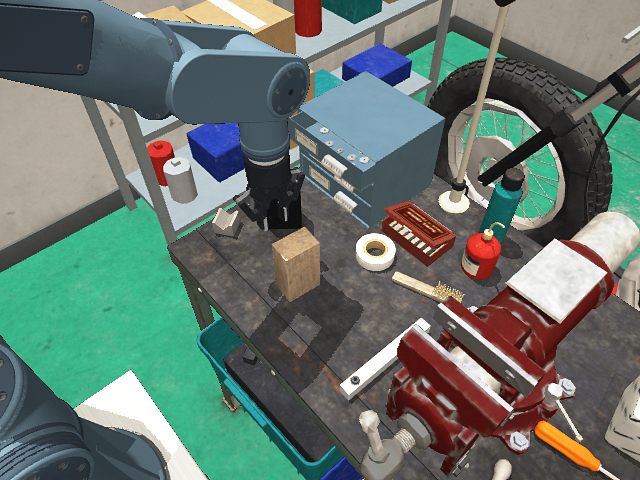

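The fingers stand clear behind the block at (272,215). Now a slow push at the top.

>>> {"op": "drive_tool", "data": {
  "deltas": [
    [[-0.001,-0.012,-0.006],0],
    [[-0.001,-0.012,-0.002],0],
    [[-0.001,-0.012,0],0],
    [[-0.001,-0.012,0],0]
  ]
}}

```text
time_s: 2.15
eef_pos: [0.491, 0.1251, 0.1128]
eef_rot: [0.001, 0.74, 0.672, 0.004]
wrist_force: [-0.7, 0.7, 0.4]
opening: 0.399
```

Run:
```python
from h import *
c=snap("scene","pics/s2.png");o=get_obs(); print(o["eef_pos"],o["wrist_force"])
cv2.imwrite("pics/s2c.png",cv2.resize(cv2.imread("pics/s2.png")[150:350,200:400],None,fx=3,fy=3))
```

```text
[0.49110636 0.1235243  0.11284962] [ 0.81140452 -0.49953589 -0.62169419]
```

View pics/s2c.png

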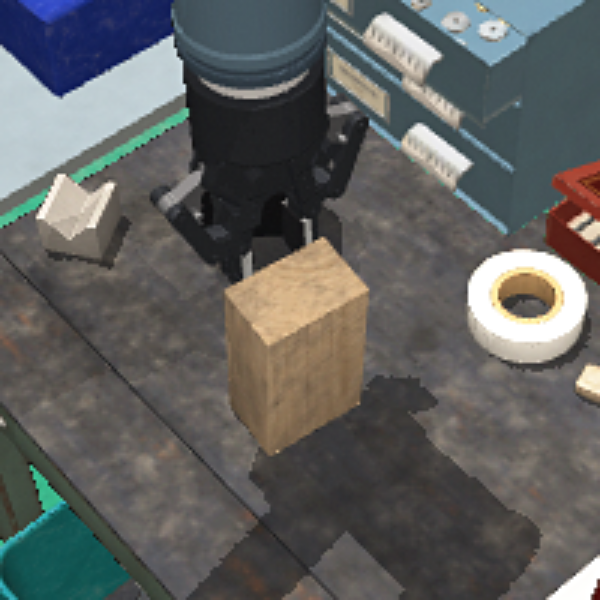

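The block is leaning a few degrees and its bottom corner hasn't moved (291,302), so it is tipping rather than sliding. I'll continue.

>>> {"op": "drive_tool", "data": {
  "deltas": [
    [[-0.001,-0.012,0],0],
    [[-0.001,-0.012,0],0],
    [[-0.001,-0.012,0],0],
    [[-0.001,-0.01,0],0]
  ]
}}

```text
time_s: 2.6
eef_pos: [0.4878, 0.0732, 0.1145]
eef_rot: [0.003, 0.741, 0.671, 0.005]
wrist_force: [0.0, -0.0, 0.6]
opening: 0.4
```

Run:
```python
from h import *
c=snap("scene","pics/s3.png");o=get_obs(); print(o["eef_pos"],o["wrist_force"])
cv2.imwrite("pics/s3c.png",cv2.resize(cv2.imread("pics/s3.png")[150:410,200:440],None,fx=2.3,fy=2.3))
```

```text
[0.48769653 0.07209078 0.11441302] [ 0.62220344 -0.53323603  0.22489297]
```

View pics/s3c.png

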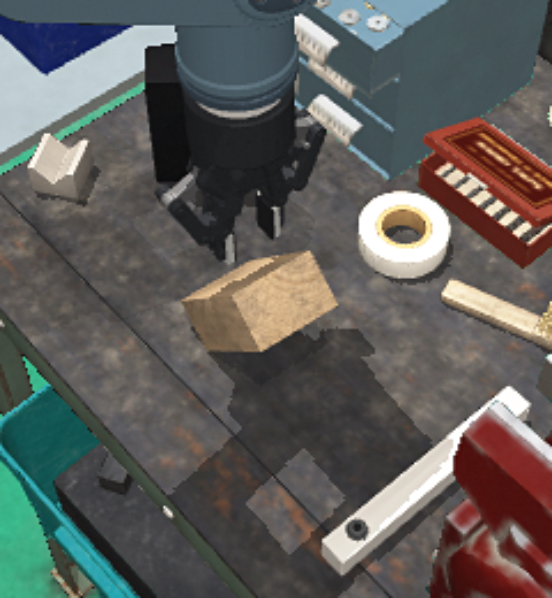

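It's falling by itself. I'm backing off.

>>> {"op": "drive_tool", "data": {
  "deltas": [
    [[0,0.03,0],0],
    [[0,0.03,0],0.04],
    [[0,0,0],0.03],
    [[0,0,0],0]
  ]
}}

```text
time_s: 3.05
eef_pos: [0.4881, 0.1311, 0.1144]
eef_rot: [0.003, 0.718, 0.696, 0.005]
wrist_force: [-0.4, -0.4, -0.1]
opening: 0.401
```

Run:
```python
from h import *
c=snap("scene","pics/s4.png");o=get_obs(); print(o["eef_pos"],o["eef_rot"],o["wrist_force"])
cv2.imwrite("pics/s4c.png",cv2.resize(cv2.imread("pics/s4.png")[200:410,230:440],None,fx=2.8,fy=2.8,interpolation=cv2.INTER_CUBIC))
```

```text
[0.48800107 0.13104466 0.11436457] [0.00275764 0.7183175  0.69569482 0.00459101] [-0.09579268 -0.43964974  0.39627731]
```

View pics/s4c.png

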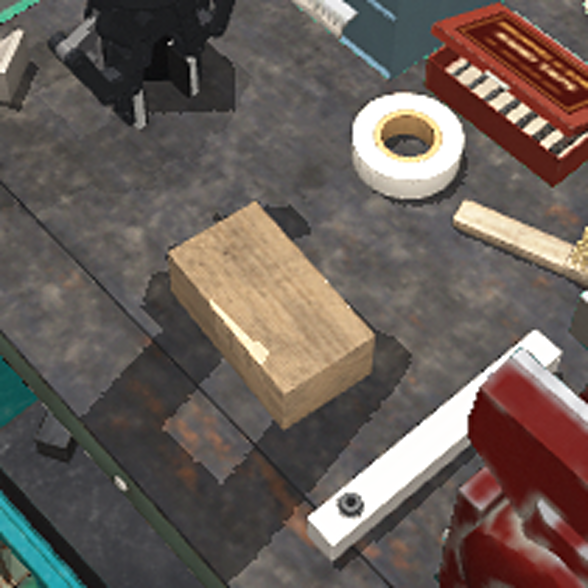

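The block lies flat, with its top corners at crop (170,257), (255,201), (373,341) and (284,392).

Run:
```python
from h import *
s=json.load(open("pics/s4.png.json"))
g=lambda x,y:(230+(x+.5)/2.8-.5,200+(y+.5)/2.8-.5)
P=np.array([w(s,*g(*p),.048) for p in[(170,257),(255,201),(373,341),(284,392)]]);print(P.round(4),P.mean(0))
for i,j in((1,0),(2,3),(0,3),(1,2)):
    d=P[i]-P[j];print(np.degrees(np.arctan2(d[1],d[0])),np.linalg.norm(d))
```

```text
[[ 0.4439  0.0713  0.048 ]
 [ 0.5156  0.0683  0.048 ]
 [ 0.499  -0.0623  0.048 ]
 [ 0.4332 -0.0518  0.048 ]] [0.47291916 0.00638182 0.048     ]
-2.372872986900033 0.07184524630695344
-9.007224036557323 0.06668244778985562
85.0305040830572 0.12358197999257965
82.74282734374368 0.1316371125740488
```

>>> {"op": "drive_tool", "data": {
  "deltas": [
    [[-0.005,0,-0.03],0.016],
    [[-0.005,0,-0.03],0],
    [[0,0,-0.02],0],
    [[0,0,-0.01],0],
    [[0,-0.01,0],0],
    [[0,-0.01,0],0],
    [[0,0,0],0]
  ]
}}

```text
time_s: 3.8
eef_pos: [0.4804, 0.1054, 0.0242]
eef_rot: [0.005, 0.715, 0.699, 0.006]
wrist_force: [-0.4, -0.3, -0.2]
opening: 0.399
```

>>> {"op": "drive_tool", "data": {
  "deltas": [
    [[0,-0.01,-0.003],0.007],
    [[0,-0.01,0],0],
    [[0,-0.01,0],0],
    [[0,-0.01,0],0],
    [[0,-0.01,0],0],
    [[0,-0.01,0],0],
    [[0,0,0],0]
  ]
}}

```text
time_s: 4.5
eef_pos: [0.4827, 0.0389, 0.0238]
eef_rot: [0.007, 0.713, 0.701, 0.008]
wrist_force: [0.4, -0.7, 1.1]
opening: 0.404
```

Run:
```python
from h import *
c=snap("scene","pics/s5.png");o=get_obs(); print(o["eef_pos"],o["eef_rot"],o["wrist_force"])
cv2.imwrite("pics/s5c.png",cv2.resize(cv2.imread("pics/s5.png")[200:410,230:440],None,fx=2.8,fy=2.8,interpolation=cv2.INTER_CUBIC))
```

```text
[0.48264252 0.0394132  0.02380002] [0.00679143 0.71268258 0.70140691 0.00810991] [-0.14763466  0.13664714  0.35386544]
```

View pics/s5c.png

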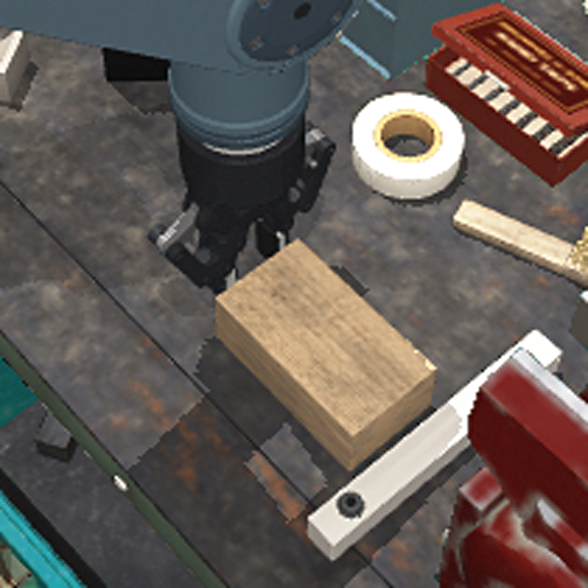

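The block is square to the stop with a small gap left. I'll push on gently.

>>> {"op": "drive_tool", "data": {
  "deltas": [
    [[0,-0.006,0],0],
    [[0,-0.005,0],0],
    [[0,-0.003,0],0]
  ]
}}

```text
time_s: 4.85
eef_pos: [0.4828, 0.0266, 0.0239]
eef_rot: [0.006, 0.713, 0.701, 0.009]
wrist_force: [1.7, 19.7, 2.6]
opening: 0.4
```

>>> {"op": "drive_tool", "data": {
  "deltas": [
    [[0,-0.002,0],0],
    [[0,-0.002,0],0]
  ]
}}

```text
time_s: 5.05
eef_pos: [0.4828, 0.0268, 0.024]
eef_rot: [0.003, 0.713, 0.701, 0.012]
wrist_force: [1.3, 13.3, 1.2]
opening: 0.398
```

Run:
```python
from h import *
c=snap("scene","pics/s6.png");t=snap("top","pics/t6.png");o=get_obs(); print(o["eef_pos"],o["eef_rot"],o["wrist_force"])
a=cv2.resize(cv2.imread("pics/s6.png")[260:400,290:440],None,fx=5,fy=4.2,interpolation=cv2.INTER_CUBIC)
cv2.imwrite("pics/s6c.png",a)
```

```text
[0.48279675 0.02683482 0.02402353] [0.00321913 0.71327672 0.70076697 0.01231266] [ 0.75836446 12.07814369  1.6087464 ]
```

View pics/s6c.png

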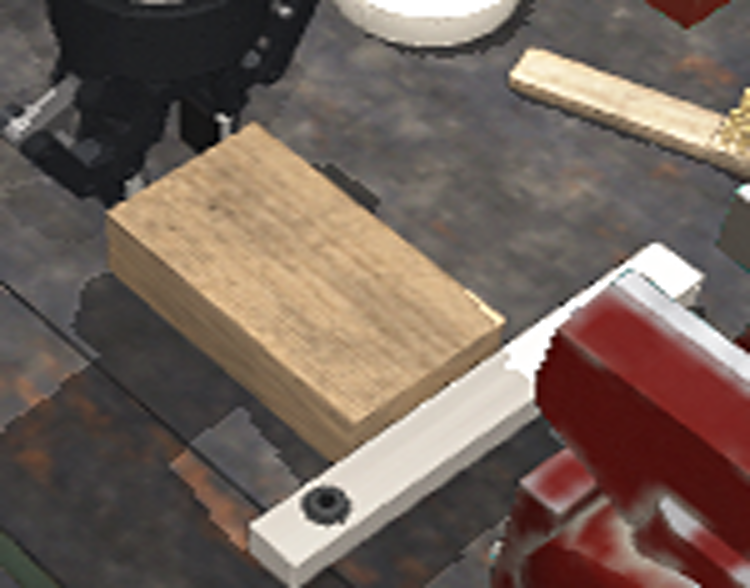

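It looks flush along the whole end. I'm retreating to check without the arm in view.

>>> {"op": "drive_tool", "data": {
  "deltas": [
    [[0,0.01,0],0],
    [[0,0.03,0],0],
    [[0,0.03,0.01],0],
    [[0,0.02,0.04],0],
    [[0,0,0.05],0],
    [[0,0,0.05],0],
    [[-0.04,0.02,0.02],0],
    [[-0.04,0.02,0.01],0],
    [[-0.04,0.02,0],0],
    [[0,0,0],0]
  ]
}}

```text
time_s: 6.15
eef_pos: [0.3578, 0.1831, 0.2109]
eef_rot: [0.004, 0.713, 0.701, 0.012]
wrist_force: [-0.9, -0.3, 0.3]
opening: 0.398
```

Run:
```python
from h import *
c=snap("scene","pics/s7.png");t=snap("top","pics/t7.png");o=get_obs(); print(o["time_s"],o["eef_pos"],o["wrist_force"])
cv2.imwrite("pics/s7c.png",cv2.resize(cv2.imread("pics/s7.png")[260:400,290:440],None,fx=5,fy=4,interpolation=cv2.INTER_CUBIC))
cv2.imwrite("pics/t7c.png",cv2.resize(cv2.imread("pics/t7.png")[210:330,290:450],None,fx=5,fy=5,interpolation=cv2.INTER_CUBIC))
```

```text
6.25 [0.36158887 0.181915   0.21154429] [ 0.18325193 -0.20203694  0.42757168]
```

View pics/s7c.png

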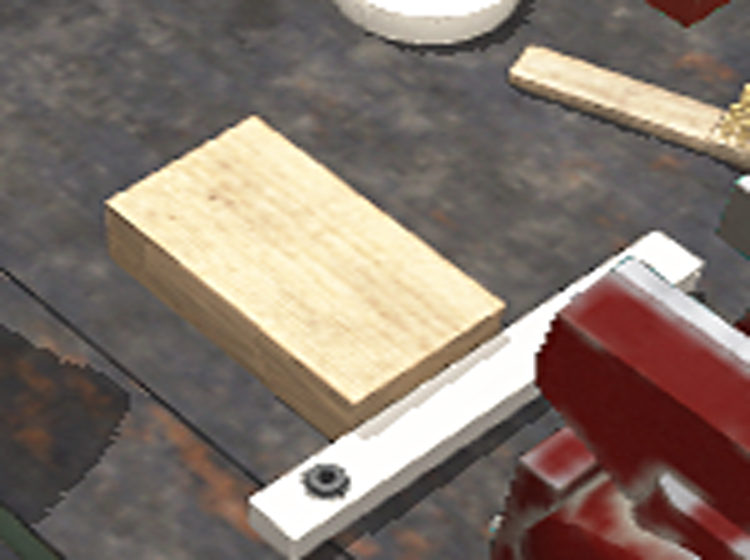

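View pics/t7c.png

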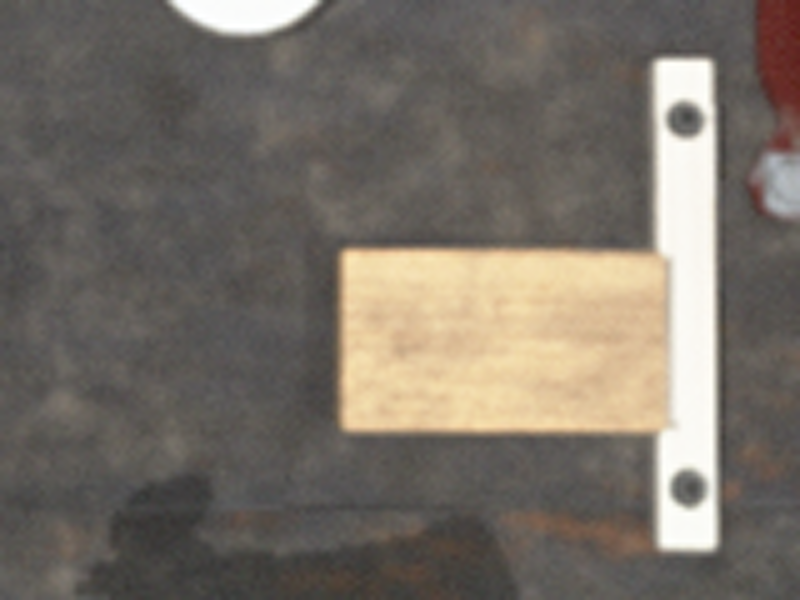

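View pics/t7.png

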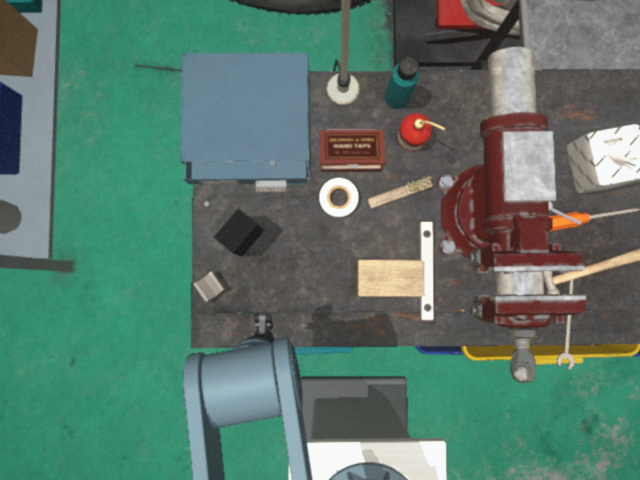

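Run:
```python
from h import *
c=json.load(open("pics/top0.png.json"))
f=lambda x,y:(290+(x+.5)/5-.5,210+(y+.5)/5-.5)
P=np.array([w(c,*f(*p),.048) for p in[(340,248),(668,252),(668,433),(341,433)]]);print(P.round(4),P.mean(0))
# subpixel end-edge lines via brightness/saturation
t=cv2.imread("pics/t7.png").astype(float); 
b=t[:,:,0] # blue: wood ~ 140, stop white ~ 240, bench ~70
def cross(row,lo,hi,th):
    r=b[row,lo:hi];i=np.where((r[:-1]<th)&(r[1:]>=th))[0][0];return lo+i+(th-r[i])/(r[i+1]-r[i])
rows=range(263,294,3)
for nm,lo,hi,th,z in(("far end",350,365,100,.048),("stop end",415,430,185,.048)):
    Q=np.array([w(c,cross(r,lo,hi,th),r,z) for r in rows]);k=np.polyfit(Q[:,0],Q[:,1],1);print(nm,np.degrees(np.arctan(k[0])),np.polyval(k,.48))
rows=list(range(226,258,3))+list(range(300,318,3))
def dn(row):
    r=b[row,428:440];i=np.where((r[:-1]>=150)&(r[1:]<150))[0][0];return 428+i+(r[i]-150)/(r[i]-r[i+1])
for nm,fn in(("stop +y edge",lambda r:cross(r,415,430,150)),("stop -y edge",dn)):
    Q=np.array([w(c,fn(r),r,.025) for r in rows]);k=np.polyfit(Q[:,0],Q[:,1],1);print(nm,np.degrees(np.arctan(k[0])),np.polyval(k,.48))
```

```text
[[ 0.518   0.0153  0.048 ]
 [ 0.5152 -0.1162  0.048 ]
 [ 0.4431 -0.1144  0.048 ]
 [ 0.4443  0.016   0.048 ]] [ 0.48014412 -0.04983915  0.048     ]
far end -1.0325502669302722 0.01624779439550443
stop end -2.1479838242817784 -0.11567732718758136
stop +y edge -1.0837690030291742 -0.11367373382342293
stop -y edge -1.137450091682022 -0.13887628055614273
```

```bash
python3 -c "
from bench import hand_in;print(hand_in())"
```

```text
the job is handed in; nothing more can be done
None
```

The pine block now lies flat with its end square and flush against the +y side of the bench stop, and the job is handed in at about 6.3 s. I tipped it towards -y with the half-open fingers pushing near its top. I then pushed its raised end along with both fingers until it met the stop at about 20 N. It was never gripped or lifted.

Last checks, with the arm backed off and touching nothing:

| Check | Result |
|---|---|
| Far end of block vs stop, angle to world x | -1.0° vs about -1.1° |
| Block centre to stop centre line | about 76.5 mm (target 77, calibration good to 2 mm) |
| Gap between block and stop | none seen in either picture |
| Vee block, brush and black look-alike | look unmoved (by eye, top view) |

One check disagreed: the line fitted to the block's edge at the stop read -2.1°. I put that down to weak contrast between the wood and the white bar, since the far end and the pictures both show it square.

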